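Close up the tumbler case and start it

ROBOT

A 6-joint arm with a two-finger parallel gripper is mounted at the origin on a cart in front of the work surface, level with it; the furniture and walls round the work are solid. World frame = base frame: x ahead of the robot, y to its left, z up, the work surface at z = 0. Lengths are in m, angles in rad, forces in N, time in s.
With the tool pointing down it reaches from about 0.375 to 0.975 m from the base axis. Payload 3.8 kg.
Tool frame: the origin (TCP) lies on the mounting face of the last link; the fingertips stand 173 mm ahead of it and the grasp point (between the pads) lies 155 mm ahead of it; z points along the fingers, y is the line along which they close (so a half turn about z gives the same grasp; the last joint's range is limited). The gripper opens to 85 mm and grips with 20 to 120 N. Pads are 22 mm wide; open, the fingers measure 114 mm over their backs; the gripper's body (76 mm by 85 mm) begins 54 mm behind the grasp point. The pads swing forward as they close: fully open they stand 13 mm farther back than shut.
Start: joints at [-1.185, 0.264, 1.604, -0, 1.274, -0.037], TCP at [0.277, -0.616, 0.405] pointing down, gripper open.
Joint ranges: [-2.63, 2.63], [-0.94, 2.18], [0.31, 2.57], [-1.31, 4.45], [0, 2.66], [-2.55, 2.55]. Speed limits (rad/s): [2.57, 2.57, 3.14, 3.14, 3.14, 3.14].

INTERFACE

Orientations are given as a rotation vector (axis times angle).
In Python, from workcell import bot gives the robot as it stands.
- The arm moves only by the tool drive_tool, never from a script. Its argument "increments" is a list of rows, each an object with "delta_pos": the shift along the tool's x, y, z in mm, a list of three; "turn": the turn about the tool's z in rad; "jaw": the opening, from -1 (shut) to 1 (fully open). A call has 1 to 8 rows; each row shifts and turns the commanded pose from where the row before left it, along the tool's axes as they then stand; what a row does not reach is not made up. A row lasts 1/12 s, in which the tool goes at most 41.7 mm and 7.16 degrees, less where a joint would pass 70% of its speed; a pose out of reach is approached as far as the arm can. A call is refused whole if a number of a shift passes 41.7 or a number of a turn 0.125, either way. A call with a gripper value outside its range is refused whole. The fingers move at their own pace and stop on an object; "grip_force" is the grip in N (left out, the last holds). Time passes only in rows, so rows that do not move let the fingers close. It gives the time, the measured TCP pose, the force, the opening and the grip force at its end, in the units of the state.
- bot.read_state(): the state, without advancing time (a new reading comes with each control period).
- bot.read_camera(name): name is "scene" or "top" or "wrist"; returns a dict with "pixels" (420x560x3 uint8, red, green, blue), "fovy" (degrees; the focal length in pixels is half the picture's height over the tangent of half this angle, whatever the lens; pixels are square), "cx", "cy" (the principal point, pixels), "camera_from_world" (4x4, takes a point from world to camera coordinates); the wrist camera has in their place "hand_eye" (4x4, takes a point from camera to tool coordinates, whose origin is the TCP and whose axes are the flange's). Camera axes: x right, y down, z forward; pixel columns grow to the right and rows downward; lengths in m; the calibration is good to about 2 mm. A picture is of the moment at which its call begins: read the wrist's pose just before it. There is no depth.
- bot.finish_job(): hands the job in; it is judged then, once.
The state is a dict: "time": time; "q": joint angles; "joint_vel": joint speeds; "joint_torque": joint torques, N m; "tool_pos": TCP position; "tcp_rot": TCP orientation; "wrist_force": force on the tool from outside, world axes, zero at the start; "torque": the same for the moment, N m; "width": opening from 0.0 (shut) to 1.0 (fully open); "grip_force": force on a finger pad.
Only numpy, scipy, OpenCV 4.12 (cv2) and the standard library are available. Lean on these libraries where they do the work, as an engineer would, in place of code of your own. Each camera call takes 0.05 s, during which the arm holds its last target. There are 200 camera calls.

TASK

The stone tumbler is loaded and ready to run. Break the lid's locked folding stay by pushing its red thumb tab back towards the hinge; then lower the lid by its handle, gently and never letting it drop, until it is fully shut; and only then flip the toggle switch on the side of the case over to the back, which is on. Leave the mug, tape measure, stones, mask and rubbing block round the case where they are.

Things in the scene. Friction and masses are not known exactly. Their poses are not given: they have to be found in the camera images.
- tumbler_case: Fixed plywood case, an open box 180 mm deep (its x), 290 wide (its y), 115 high, a stone tumbler inside. Origin on the bench under the box's middle; x points from the front (robot's side) to the hinge side, z up; it stands turned by its yaw. A grey switch box, 124 mm along x, 73 high in front and 99 behind, is fixed to its right side (its y from -216 to -146 mm).
- lid (a joint): Opening angle of the lid, rad: 0 fully shut, 1.13 at the start. A 190 x 290 x 16 mm plywood panel of about 0.7 kg, hinged along the case's back edge. While the stay is locked it cannot close. Once the stay is broken, friction holds it down to about 0.95 rad; lower than that it falls shut by itself unless it is held.
- lid_hinge (a point): Middle of the lid's hinge axis, 92 mm behind the middle of the case and 117 mm above the bench; the axis runs along the case's y.
- lid_handle (a point): Centre of the lid's handle, a round black bar 12 mm thick, 144 long, parallel to the hinge axis and 235 mm from it, 8 mm above the plane of the lid's underside. It stands 39 mm clear of the lid's front edge on two 10 mm posts, 58 mm to each side of the centre; it can turn between the fingers. With the lid open it is about 0.33 m above the bench.
- stay_tab (a point): Middle of the front face of the red thumb tab (30 mm along the case's y, 24 high) on the knuckle of the folding stay: two 68 mm steel links just inside the case's left wall, between wall and lid. Locked, the tab faces the front, about 38 mm above the rim, underneath the open lid, which overhangs it: reach in tilted from the front.
- stay_upper (a joint): Fold angle of the stay's knuckle, rad: -0.22 locked (over centre, against its stop), 0 links in line, positive once broken and folding towards the hinge, about 2.5 with the lid shut. Push the tab straight back (case's +x) with about 3 N: it crosses centre after some 9 mm, 15 to 25 mm breaks it well, and it stays as far as it was pushed.
- switch_tip (a point): Tip of the toggle's steel bat, 33 mm long and 10 mm thick at its end, on the sloping top of the switch box. Off, it leans to the front, its pivot 29 mm below and 16 mm behind the tip; on, the tip is 19 mm farther back. The box's top is 4 mm below the pivot and rises 0.2 rad to the back. It moves in the case's x-z plane, needs about 2 N at the tip and snaps over centre.
- switch (a joint): Angle of the toggle switch, rad: -0.3 off (leaning to the front), +0.3 on (leaning to the back).
- yellow_mug: Bystander: yellow mug 88 mm high, origin under its middle, to the right of the switch box.
- tape_measure: Bystander: yellow tape measure, 62 mm high, origin under its middle, left of the case.
- offcut_a: Bystander: stone offcut 75 x 94 x 42 mm, origin under its middle, to the left of the case.
- offcut_b: Bystander: stone offcut 60 x 68 x 55 mm, origin under its middle, behind and left of the case.
- dust_mask: Bystander: moulded dust mask 130 x 143 x 46 mm, origin under its middle, behind and left of the case.
- sand_block: Bystander: grey rubbing block 66 x 79 x 30 mm, origin under its middle, far left.

How it is judged:
By the outcome, as a careful person would: the job done as asked, in the order asked, and still so for the second after the job is handed in, with the robot touching nothing.
It also fails if it takes over 72 s, if anything falls off the work surface, if the arm or the gripper's body presses on something with over 40 N, if the wrist force passes 120 N, or if a joint passes its speed limit or range.

## Working session

There is one attempt and no reset: what is moved stays moved. The work goes in short steps, Python scripts to look and compute and a tool call to move; the robot and the scene stay as the last step left them, time stands still between calls to the robot, and variables do not carry over. Pictures are saved under pics/ and viewed, at most 10 in all, crops included, and the job is handed in when it is done.

Besides the shell and the picture viewer there is one more tool, called after ">>>" as name(argument=value, ...), one argument or row to a line, values as JSON. drive_tool: Moves the arm, as the interface text tells. Its arguments: {"type":"object","properties":{"increments":{"type":"array"},"grip_force":{"type":"number"}},"required":["increments"]}

```bash
ls; mkdir -p pics; cat > h.py <<'E'
import numpy as np, cv2, json
from scipy.spatial.transform import Rotation as R
from workcell import bot
def snap(n,f):
    c=bot.read_camera(n); cv2.imwrite(f'pics/{f}.png',cv2.cvtColor(np.asarray(c['pixels']),cv2.COLOR_RGB2BGR))
    d={k:np.asarray(v).tolist() for k,v in c.items() if k!='pixels'}
    json.dump(d,open(f'pics/{f}.json','w')); return d
E
python3 - <<'E'
from h import *
for n in('scene','top'):
    d=snap(n,n); print(n,d['fovy'],d['cx'],d['cy'],np.round(d['camera_from_world'],3).tolist())
s=bot.read_state(); print(s)
E
```

```text
pics
scene 49.272791451248466 274.04518319476017 206.28775933393712 [[-0.583, -0.812, 0.015, 0.381], [-0.608, 0.424, -0.671, 0.478], [0.539, -0.401, -0.741, 1.4], [0.0, 0.0, 0.0, 1.0]]
top 43.32733778979296 276.8996021597555 213.8133112433977 [[-0.406, -0.914, -0.001, 0.295], [-0.752, 0.335, -0.567, 0.517], [0.519, -0.23, -0.824, 2.023], [0.0, 0.0, 0.0, 1.0]]
{'time': 0.1, 'q': array([-1.18491993e+00,  2.64682623e-01,  1.60524065e+00,  5.54939036e-06,
        1.27370813e+00, -3.69145470e-02]), 'joint_vel': array([ 0.00020422, -0.00055726, -0.00319321,  0.0005466 , -0.0003444 ,
       -0.00026765]), 'joint_torque': array([ 4.90819366e-04, -5.16707003e+01, -3.68590808e+01, -1.81328659e-05,
        6.35131204e-03,  1.32575732e-06]), 'tool_pos': array([ 0.27683079, -0.61528134,  0.40348119]), 'tcp_rot': array([-3.06969434e+00, -6.58759157e-01,  5.47382749e-04]), 'wrist_force': array([ 0.38867345, -0.7159111 ,  0.39797934]), 'torque': array([-0.02903396, -0.0102922 ,  0.01312101]), 'grip_force': 0.0, 'width': 1.002872799324948}
```

View pics/scene.png

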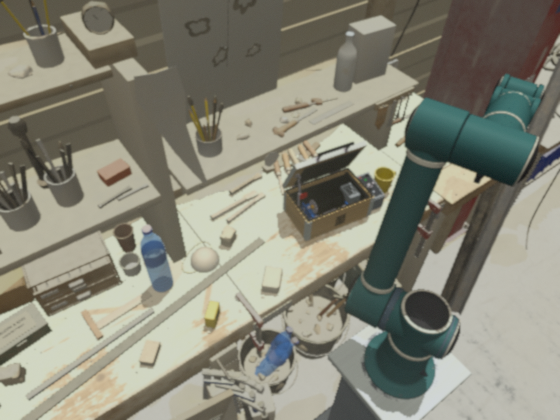

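View pics/top.png

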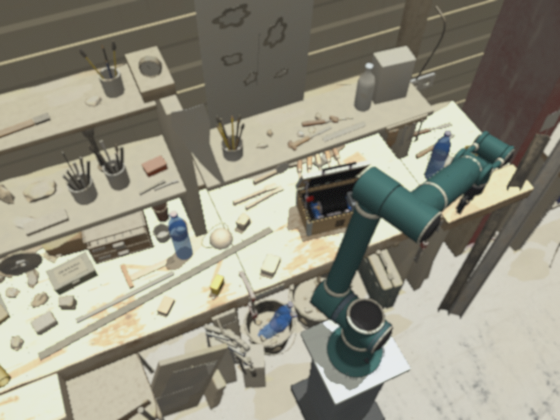

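The case is around (325,205) in the scene picture and (325,205) in the top one. I'll enlarge both.

```bash
python3 - <<'E'
import cv2,numpy as np
a=cv2.imread('pics/scene.png')[135:245,275:405]; b=cv2.imread('pics/top.png')[155:245,285:385]
a=cv2.resize(a,None,fx=6,fy=5.4545,interpolation=3) if 0 else cv2.resize(a,None,fx=5.4,fy=5.4,interpolation=3)
cv2.imwrite('pics/c1.png',a)
E
```

```text
(no output)
```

View pics/c1.png

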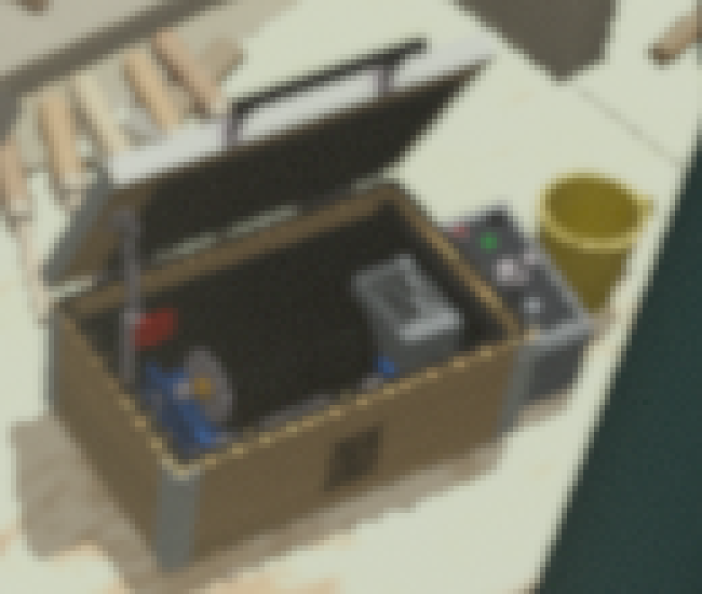

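```bash
cat >> h.py <<'E'
def proj(d,P):
    T=np.array(d['camera_from_world']); p=P@T[:3,:3].T+T[:3,3]; f=210/np.tan(np.radians(d['fovy']/2))
    return p[:,:2]/p[:,2:]*f+[d['cx'],d['cy']]
def world(p,P):
    x,y,w=p; c,s=np.cos(w),np.sin(w); P=np.asarray(P,float)
    return np.c_[x+c*P[:,0]-s*P[:,1], y+s*P[:,0]+c*P[:,1], P[:,2]]
E
python3 - <<'E'
from h import *
from scipy.optimize import least_squares
d=json.load(open('pics/scene.json'))
uv=np.array([(172,470),(525,335),(55,300),(397,182),(165,568),(232,110),(422,45)])/5.4+[275,135]
P=np.array([(-90,145,115),(-90,-145,115),(90,145,115),(90,-145,115),(-90,145,0),(-1,72,333),(-1,-72,333)])/1000
for p0 in((.6,-.2,0),(.6,-.2,-.5)):
    r=least_squares(lambda p:(proj(d,world(p,P))-uv).ravel(),p0); print(r.x,np.round(r.fun,1))
T=np.array(d['camera_from_world']);f=210/np.tan(np.radians(d['fovy']/2))
def ray(u,v,z):
    g=T[:3,:3].T@[(u-d['cx'])/f,(v-d['cy'])/f,1]; o=-T[:3,:3].T@T[:3,3]; return o+g*(z-o[2])/g[2]
def case(w):
    x,y,a=r.x; dx,dy=w[0]-x,w[1]-y; return np.cos(a)*dx+np.sin(a)*dy,-np.sin(a)*dx+np.cos(a)*dy
for n,u,v,z in(('tab',157,328,.153),('sw',508,262,.12),('sw2',535,300,.1),('mug',595,205,.088)):
    w=ray(u/5.4+275,v/5.4+135,z); print(n,w.round(4),np.round(case(w),4))
E
```

```text
[ 0.59468018 -0.20850583 -0.16273053] [-0.   0.4  2.5 -0.2 -1.6 -1.   0.1 -1.7 -0.9  2.2 -0.6 -0.4  0.5 -0.3]
[ 0.59468018 -0.20850583 -0.1627306 ] [-0.   0.4  2.5 -0.2 -1.6 -1.   0.1 -1.7 -0.9  2.2 -0.6 -0.4  0.5 -0.3]
tab [ 0.6105 -0.0992  0.153 ] [-0.0021  0.1104]
sw [ 0.5426 -0.3644  0.12  ] [-0.0261 -0.1623]
sw2 [ 0.5165 -0.3704  0.1   ] [-0.0509 -0.1724]
mug [ 0.5698 -0.4863  0.088 ] [ 0.0205 -0.2782]
```

```bash
python3 - <<'E'
from h import *
s=bot.read_state(); M=R.from_rotvec(s['tcp_rot']).as_matrix(); print(M.round(3))
c=bot.read_camera('wrist'); print(np.round(c['hand_eye'],3),c['fovy'],c['cx'],c['cy'])
p=(.5947,-.2085,-.163)
for P in((-45,108,0),(-1,0,333),(-143,0,125),(-45,-180,0),(-180,60,0),(-16-26,-171,0)):
    w=world(p,[np.array(P)/1000])[0]; print(P,w.round(3),np.hypot(*w[:2]).round(3))
E
```

```text
[[ 0.912  0.41  -0.001]
 [ 0.41  -0.912  0.002]
 [ 0.    -0.002 -1.   ]]
[[ 0.002 -0.954 -0.301  0.078]
 [ 1.     0.002  0.     0.001]
 [ 0.    -0.301  0.954  0.029]
 [ 0.     0.     0.     1.   ]] 67.00156368275582 280.45112700223007 208.1392618694447
(-45, 108, 0) [ 0.568 -0.095  0.   ] 0.576
(-1, 0, 333) [ 0.594 -0.208  0.333] 0.629
(-143, 0, 125) [ 0.454 -0.185  0.125] 0.49
(-45, -180, 0) [ 0.521 -0.379  0.   ] 0.644
(-180, 60, 0) [ 0.427 -0.12   0.   ] 0.443
(-42, -171, 0) [ 0.526 -0.37   0.   ] 0.643
```

>>> drive_tool(
  increments=[
    {"delta_pos": [25,-24,-1],"turn": 0,"jaw": 1},
    {"delta_pos": [25,-24,-1],"turn": 0,"jaw": 1},
    {"delta_pos": [25,-24,-1],"turn": 0,"jaw": 1},
    {"delta_pos": [25,-24,-1],"turn": 0,"jaw": 1},
    {"delta_pos": [25,-24,-1],"turn": 0,"jaw": 1},
    {"delta_pos": [25,-24,-1],"turn": 0,"jaw": 1},
    {"delta_pos": [25,-24,-1],"turn": 0,"jaw": 1},
    {"delta_pos": [25,-24,-1],"turn": 0,"jaw": 1},
  ],
)

```text
time: 0.82
tool_pos: [0.3807, -0.3567, 0.4124]
tcp_rot: [-3.071, -0.659, 0.0]
wrist_force: [0.8, 0.2, 0.3]
width: 1.0
grip_force: 0.0
```

>>> drive_tool(
  increments=[
    {"delta_pos": [25,-24,-1],"turn": 0,"jaw": 1},
    {"delta_pos": [25,-24,-1],"turn": 0,"jaw": 1},
    {"delta_pos": [25,-24,-1],"turn": 0,"jaw": 1},
    {"delta_pos": [25,-24,-1],"turn": 0,"jaw": 1},
    {"delta_pos": [25,-24,-1],"turn": 0,"jaw": 1},
    {"delta_pos": [25,-24,-1],"turn": 0,"jaw": 1},
    {"delta_pos": [25,-24,-1],"turn": 0,"jaw": 1},
    {"delta_pos": [25,-24,-1],"turn": 0,"jaw": 1},
  ],
)

```text
time: 1.48
tool_pos: [0.4843, -0.0995, 0.4206]
tcp_rot: [3.072, 0.659, -0.0]
wrist_force: [0.5, 0.4, -0.8]
width: 0.998
grip_force: 0.0
```

>>> drive_tool(
  increments=[
    {"delta_pos": [0,0,0],"turn": -0.123,"jaw": 1},
    {"delta_pos": [0,0,0],"turn": -0.123,"jaw": 1},
    {"delta_pos": [0,0,0],"turn": -0.123,"jaw": 1},
    {"delta_pos": [0,0,0],"turn": -0.123,"jaw": 1},
    {"delta_pos": [0,0,0],"turn": -0.123,"jaw": 1},
    {"delta_pos": [0,0,0],"turn": -0.123,"jaw": 1},
    {"delta_pos": [0,0,0],"turn": -0.123,"jaw": 1},
    {"delta_pos": [0,0,0],"turn": -0.123,"jaw": 1},
  ],
)

```text
time: 2.15
tool_pos: [0.484, -0.1011, 0.4203]
tcp_rot: [-2.389, -2.039, 0.001]
wrist_force: [0.6, -1.3, -1.0]
width: 0.998
grip_force: 0.0
```

```bash
cat >> h.py <<'E'
CASE=(.5947,-.2085,-.163)
def tocase(w,p=CASE):
    c,s=np.cos(p[2]),np.sin(p[2]); dx,dy=w[0]-p[0],w[1]-p[1]; return np.array([c*dx+s*dy,-s*dx+c*dy,w[2]])
def st():
    s=bot.read_state(); M=R.from_rotvec(s['tcp_rot']).as_matrix()
    print('t',round(s['time'],2),'case mm',(tocase(s['tool_pos'])*1000).round(1),'world',s['tool_pos'].round(4),'yang',np.arctan2(M[1,1],M[0,1]).round(3),'tz',M[:,2].round(3),'F',s['wrist_force'].round(1),'w',round(s['width'],3),'g',round(s['grip_force'],1),'q',s['q'].round(2)); return s,M
def wrist(f):
    s,M=st(); d=snap('wrist',f); T=np.eye(4);T[:3,:3]=M;T[:3,3]=s['tool_pos']
    d['camera_from_world']=np.linalg.inv(T@np.array(d['hand_eye'])).tolist(); json.dump(d,open(f'pics/{f}.json','w')); return d
E
python3 -c "
from h import *
wrist('w1')"
```

```text
t 2.15 case mm [-126.7   88.   420.3] world [ 0.484  -0.1011  0.4203] yang -0.158 tz [-0.001  0.    -1.   ] F [ 0.6 -1.3 -1. ] w 0.998 g 0.0 q [-0.26 -0.09  1.96  0.    1.27 -0.1 ]
```

View pics/w1.png

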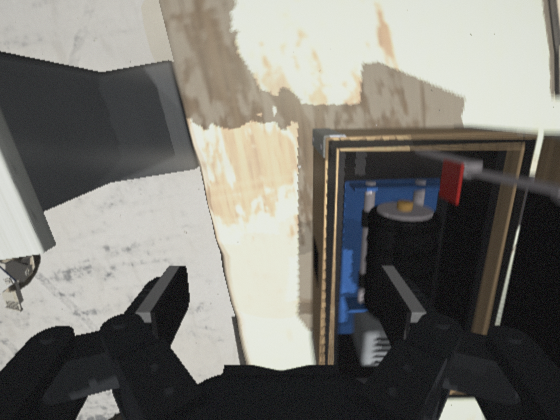

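```bash
cat >> h.py <<'E'
def ray(d,u,v,z):
    T=np.array(d['camera_from_world']);f=210/np.tan(np.radians(d['fovy']/2))
    g=T[:3,:3].T@[(u-d['cx'])/f,(v-d['cy'])/f,1]; o=-T[:3,:3].T@T[:3,3]; return o+g*(z-o[2])/g[2]
E
python3 - <<'E'
from h import *
d=json.load(open('pics/w1.json'))
for n,u,v,z in(('tab',451,182,.153),('tabL',451,160,.153),('tabR',451,204,.153),('FL',316,131,.115),('F2',321,364,.115),('BL',536,137,.115)):
    w=ray(d,u,v,z); print(n,w.round(4),(tocase(w)*1000).round(1))
print(proj(d,world(CASE,np.array([(-90,145,115),(-90,-145,115),(90,145,115),(-90,0,115)])/1e3)).round())
E
```

```text
tab [ 0.6178 -0.0991  0.153 ] [  5.  111.7 153. ]
tabL [ 0.6177 -0.0819  0.153 ] [  2.2 128.6 153. ]
tabR [ 0.6179 -0.1169  0.153 ] [  8.   94.1 153. ]
FL [ 0.5237 -0.0482  0.115 ] [-96.  146.6 115. ]
F2 [ 0.4991 -0.2926  0.115 ] [-80.7 -98.5 115. ]
BL [ 0.7084 -0.0823  0.115 ] [ 91.7 143.  115. ]
[[323. 133.]
 [311. 397.]
 [535. 135.]
 [316. 284.]]
```

```bash
python3 - <<'E'
import cv2
a=cv2.imread('pics/w1.png')[120:360,300:560]
cv2.imwrite('pics/c2.png',cv2.convertScaleAbs(cv2.resize(a,None,fx=2.5,fy=2.5,interpolation=3),alpha=1.3))
E
```

```text
(no output)
```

View pics/c2.png

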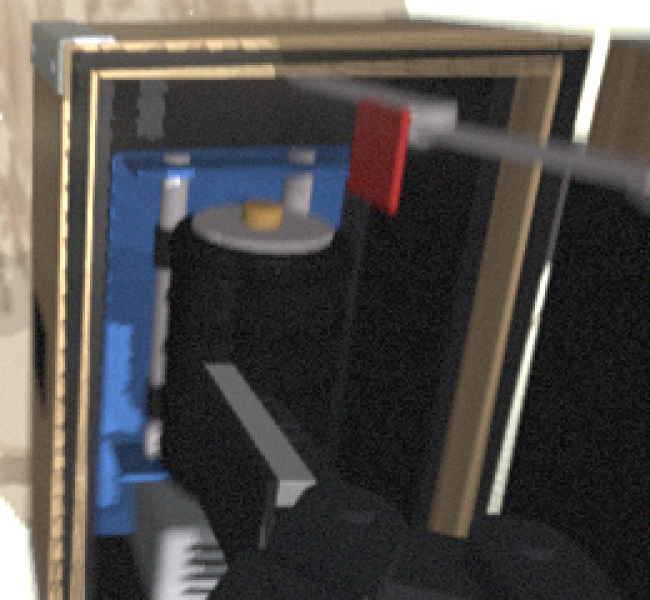

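```bash
python3 - <<'E'
from h import *
from scipy.optimize import least_squares
d=json.load(open('pics/scene.json')); e=json.load(open('pics/w1.json'))
uv=np.array([(172,470),(525,335),(55,300),(397,182),(165,568),(232,110),(422,45)])/5.4+[275,135]
P=np.array([(-90,145,115),(-90,-145,115),(90,145,115),(90,-145,115),(-90,145,0),(-1,72,333),(-1,-72,333)])/1000
def front(p):
    q=proj(e,world(p,[[-.09,.145,.115],[-.09,-.1,.115],[.09,.145,.115]]))
    t=(360-q[0,1])/(q[1,1]-q[0,1]); return np.r_[q[0]-[326,136],q[0,0]+t*(q[1,0]-q[0,0])-319,q[2]-[536,136]]
r=least_squares(lambda p:np.r_[(proj(d,world(p,P))-uv).ravel()*1.0,front(p)*.7],(.6,-.2,-.16)); print(r.x,r.fun.round(1))
for n,u,v,z in(('top',461.6,184.4,.165),('bot',441.6,176.8,.141)): print(n,(tocase(ray(e,u,v,z),r.x)*1e3).round(1))
E
```

```text
[ 0.59791644 -0.21068531 -0.15297411] [ 0.3 -0.2  2.3 -1.3 -1.7 -1.4 -0.4 -2.5 -0.5  1.6 -0.6 -1.1  0.2 -1.1
 -0.5  0.1 -1.6  0.6 -0.4]
top [  4.1 114.3 165. ]
bot [  1.  114.9 141. ]
```

>>> drive_tool(
  increments=[
    {"delta_pos": [3.5,10,20],"turn": 0,"jaw": 1},
    {"delta_pos": [3.5,10,20],"turn": 0,"jaw": 1},
    {"delta_pos": [3.5,10,20],"turn": 0,"jaw": 1},
    {"delta_pos": [3.5,10,20],"turn": 0,"jaw": 1},
    {"delta_pos": [3.5,10,20],"turn": 0,"jaw": 1},
    {"delta_pos": [3.5,6,15],"turn": 0,"jaw": 1},
    {"delta_pos": [0,0,0],"turn": 0,"jaw": 1},
  ],
)

```text
time: 2.78
tool_pos: [0.5421, -0.0891, 0.3016]
tcp_rot: [-2.394, -2.026, 0.006]
wrist_force: [-1.0, -0.5, -0.5]
width: 1.002
grip_force: 0.0
```

```bash
sed -i 's/^CASE=.*/CASE=(.5979,-.2107,-.153)/' h.py; python3 -c "
from h import *
wrist('w2'); snap('scene','s2')
a=cv2.imread('pics/w2.png'); b=cv2.resize(cv2.imread('pics/s2.png')[135:245,275:415],None,fx=4,fy=4)
cv2.imwrite('pics/c3.png',np.vstack([cv2.resize(a[:200],None,fx=1,fy=.75),b[:, :560]]))"
```

```text
t 2.78 case mm [-73.7 111.7 301.6] world [ 0.5421 -0.0891  0.3016] yang -0.166 tz [-0.006  0.002 -1.   ] F [-1.  -0.5 -0.5] w 1.002 g 0.0 q [-0.21  0.12  1.98  0.    1.05 -0.04]
```

View pics/c3.png

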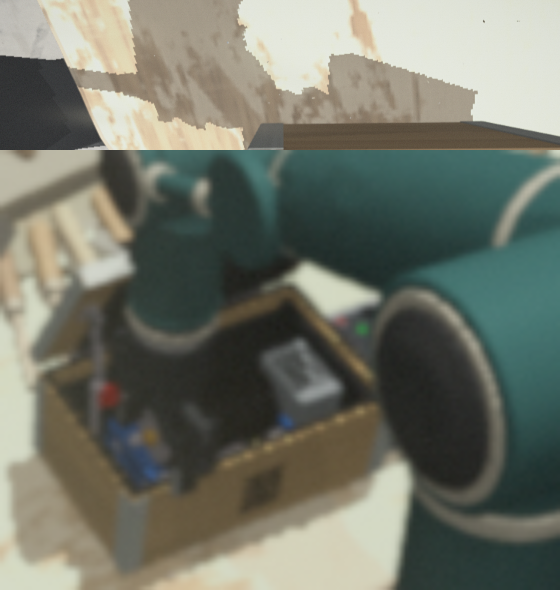

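>>> drive_tool(
  increments=[
    {"delta_pos": [2,2.5,-2],"turn": -0.012,"jaw": 1},
    {"delta_pos": [2,2.5,-2],"turn": 0,"jaw": 1},
    {"delta_pos": [2,2.5,-1],"turn": 0,"jaw": 1},
    {"delta_pos": [0,2.5,0],"turn": 0,"jaw": 1},
    {"delta_pos": [0,2,0],"turn": 0,"jaw": 1},
    {"delta_pos": [0,2,0],"turn": 0,"jaw": 1},
    {"delta_pos": [0,2,0],"turn": 0,"jaw": 1},
    {"delta_pos": [0,2,0],"turn": 0,"jaw": 1},
  ],
)

```text
time: 3.55
tool_pos: [0.5612, -0.0865, 0.3106]
tcp_rot: [-2.383, -2.045, 0.002]
wrist_force: [-5.4, 0.9, 3.1]
width: 0.999
grip_force: 2.9
```

>>> drive_tool(
  increments=[
    {"delta_pos": [0,1.5,0],"turn": 0,"jaw": 1},
    {"delta_pos": [0,1.5,0],"turn": 0,"jaw": 1},
    {"delta_pos": [0,1,0],"turn": 0,"jaw": 1},
    {"delta_pos": [0,0,0],"turn": 0,"jaw": 1},
  ],
)

```text
time: 3.88
tool_pos: [0.5644, -0.087, 0.3099]
tcp_rot: [-2.381, -2.044, 0.005]
wrist_force: [-5.7, 1.1, 2.7]
width: 1.003
grip_force: 3.4
```

```bash
python3 -c "
from h import *
st()"
```

```text
t 3.88 case mm [-51.9 117.2 309.9] world [ 0.5644 -0.087   0.3099] yang -0.152 tz [-0.004  0.001 -1.   ] F [-5.7  1.1  2.7] w 1.003 g 3.4 q [-0.2   0.15  1.92 -0.    1.07 -0.04]
```

>>> drive_tool(
  increments=[
    {"delta_pos": [0,1.5,0.5],"turn": 0,"jaw": 1},
    {"delta_pos": [0,1.5,0.5],"turn": 0,"jaw": 1},
    {"delta_pos": [0,1.5,0.5],"turn": 0,"jaw": 1},
    {"delta_pos": [0,1.5,0],"turn": 0,"jaw": 1},
    {"delta_pos": [0,1,0],"turn": 0,"jaw": 1},
    {"delta_pos": [0,1,0],"turn": 0,"jaw": 1},
  ],
)

```text
time: 4.38
tool_pos: [0.568, -0.0875, 0.3069]
tcp_rot: [-2.372, -2.037, 0.02]
wrist_force: [-30.8, 4.3, 13.0]
width: 1.002
grip_force: 15.1
```

```bash
python3 -c "
from h import *
wrist('w3');snap('scene','s3')
b=cv2.resize(cv2.imread('pics/s3.png')[145:245,275:375],None,fx=6,fy=6,interpolation=3)
cv2.imwrite('pics/c4.png',b)"
```

```text
t 4.38 case mm [-48.4 117.2 306.9] world [ 0.568  -0.0875  0.3069] yang -0.152 tz [-0.019  0.003 -1.   ] F [-30.8   4.3  13. ] w 1.002 g 15.1 q [-0.2   0.16  1.91 -0.    1.08 -0.04]
```

>>> drive_tool(
  increments=[
    {"delta_pos": [0,-4,0],"turn": 0,"jaw": 1},
    {"delta_pos": [0,-3,0],"turn": 0,"jaw": 1},
    {"delta_pos": [0,0,0],"turn": 0,"jaw": 1},
  ],
)

```text
time: 4.73
tool_pos: [0.565, -0.0871, 0.3078]
tcp_rot: [-2.381, -2.044, 0.004]
wrist_force: [-4.7, -0.2, -1.3]
width: 1.001
grip_force: 2.9
```

View pics/c4.png

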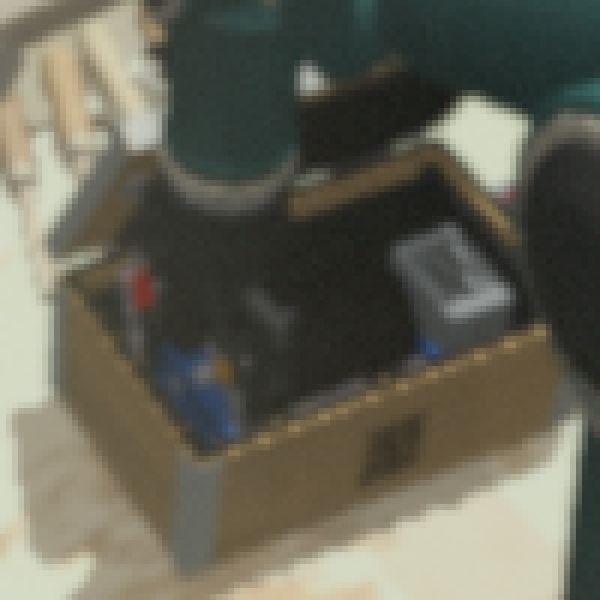

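```bash
python3 - <<'E'
from h import *
st(); snap('scene','s4'); snap('top','t4')
for f in('scene','s2','s3','s4','top','t4'):
    a=cv2.imread(f'pics/{f}.png').astype(int)
    m=(a[...,2]>1.7*a[...,1])&(a[...,2]>60)
    x0,y0,x1,y1=(285,175,320,215) if f[0]=='s' else (295,185,335,225)
    v,u=np.nonzero(m[y0:y1,x0:x1]); print(f,len(u),(u+x0).mean().round(1) if len(u) else 0,(v+y0).mean().round(1) if len(u) else 0,[(u+x0).min(),(u+x0).max(),(v+y0).min(),(v+y0).max()] if len(u) else '')
d=json.load(open('pics/scene.json'));t=json.load(open('pics/top.json'))
for X in(2,12,22):
    P=world(CASE,np.array([[X,y,z] for y in(99.5,129.5) for z in(141,165)])/1e3); print(X,proj(d,P).round(1).tolist(),proj(t,P).mean(0).round(1))
E
```

```text
t 4.73 case mm [-51.4 117.2 307.8] world [ 0.565  -0.0871  0.3078] yang -0.152 tz [-0.004  0.001 -1.   ] F [-4.7 -0.2 -1.3] w 1.001 g 2.9 q [-0.2   0.15  1.93 -0.    1.07 -0.04]
scene 30 303.3 195.1 [np.int64(301), np.int64(306), np.int64(192), np.int64(198)]
s2 15 302.0 196.0 [np.int64(301), np.int64(303), np.int64(194), np.int64(198)]
s3 11 298.4 192.9 [np.int64(297), np.int64(299), np.int64(191), np.int64(195)]
s4 11 298.4 192.9 [np.int64(297), np.int64(299), np.int64(191), np.int64(195)]
top 32 309.3 198.5 [np.int64(306), np.int64(312), np.int64(196), np.int64(201)]
t4 3 305.3 196.7 [np.int64(305), np.int64(306), np.int64(196), np.int64(197)]
2 [[306.0, 195.7], [306.4, 191.2], [298.8, 198.4], [299.2, 193.8]] [308.5 197.9]
12 [[304.6, 194.0], [305.1, 189.4], [297.5, 196.6], [297.8, 192.0]] [307.8 196.1]
22 [[303.3, 192.2], [303.7, 187.6], [296.2, 194.8], [296.5, 190.2]] [307.1 194.2]
```

>>> drive_tool(
  increments=[
    {"delta_pos": [0,-6,0],"turn": 0,"jaw": 1},
    {"delta_pos": [0,-12,0],"turn": 0,"jaw": 1},
    {"delta_pos": [0,-15,0],"turn": 0,"jaw": 1},
    {"delta_pos": [0,-10,-15],"turn": 0,"jaw": 1},
    {"delta_pos": [0,-10,-30],"turn": 0,"jaw": 1},
    {"delta_pos": [-5,-10,-40],"turn": 0,"jaw": 1},
    {"delta_pos": [-5,-10,-30],"turn": 0,"jaw": 1},
    {"delta_pos": [0,0,0],"turn": 0,"jaw": 1},
  ],
)

```text
time: 5.5
tool_pos: [0.4942, -0.0869, 0.433]
tcp_rot: [2.374, 2.038, 0.014]
wrist_force: [2.1, -0.4, 1.1]
width: 0.998
grip_force: 0.0
```

```bash
python3 -c "
from h import *
d=wrist('w5')
a=cv2.imread('pics/w5.png').astype(int); m=(a[...,2]>1.8*a[...,1])&(a[...,2]>60); v,u=np.nonzero(m[100:300,350:520]); print(len(u),u.mean()+350,v.mean()+100,u.min()+350,u.max()+350,v.min()+100,v.max()+100)
for X,z in((2.5,.153),(20,.153),(20,.145)): print(X,proj(d,world(CASE,[[X/1e3,.114,z]])))
"
```

```text
t 5.5 case mm [-121.4  106.5  433. ] world [ 0.4942 -0.0869  0.433 ] yang -0.152 tz [ 0.015 -0.004 -1.   ] F [ 2.1 -0.4  1.1] w 0.998 g 0.0 q [-0.22 -0.09  1.94 -0.    1.28 -0.07]
928 447.6476293103448 197.30711206896552 433 462 178 218
2.5 [[423.8268115 196.0581318]]
20 [[444.84505181 196.02423285]]
20 [[440.0644839  193.53142649]]
```

View pics/w5.png

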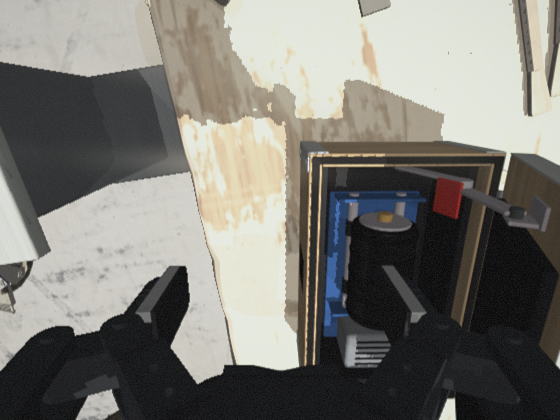

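>>> drive_tool(
  increments=[
    {"delta_pos": [0,0,-40],"turn": 0,"jaw": 1},
    {"delta_pos": [0,0,-40],"turn": 0,"jaw": 1},
    {"delta_pos": [-6,0,-37],"turn": 0,"jaw": 1},
    {"delta_pos": [-25,30,0],"turn": 0,"jaw": 1},
    {"delta_pos": [-25,30,0],"turn": 0,"jaw": 1},
    {"delta_pos": [-25,30,0],"turn": 0,"jaw": 1},
    {"delta_pos": [-25,30,0],"turn": 0,"jaw": 1},
    {"delta_pos": [0,0,0],"turn": 0,"jaw": 1},
  ],
)

```text
time: 6.22
tool_pos: [0.5994, -0.2138, 0.5366]
tcp_rot: [-2.386, -2.043, 0.003]
wrist_force: [-0.4, 0.6, -0.7]
width: 0.998
grip_force: 0.0
```

```bash
python3 -c "
from h import *
d=wrist('w6')
for a in(1.0,1.05,1.1,1.13,1.16,1.2):
  X=92-235*np.cos(a)+8*np.sin(a); z=117+235*np.sin(a)+8*np.cos(a)
  print(a,round(X,1),round(z,1),proj(d,world(CASE,np.array([[X,72,z],[X,20,z]])/1e3)).round(0).tolist())
"
```

```text
t 6.22 case mm [  1.9  -2.8 536.6] world [ 0.5994 -0.2138  0.5366] yang -0.155 tz [-0.002 -0.001 -1.   ] F [-0.4  0.6 -0.7] w 0.998 g 0.0 q [-0.38  0.14  1.51 -0.    1.49 -0.23]
1.0 -28.2 319.1 [[226.0, 111.0], [230.0, 199.0]]
1.05 -18.0 324.8 [[243.0, 111.0], [246.0, 202.0]]
1.1 -7.5 330.1 [[261.0, 112.0], [263.0, 204.0]]
1.13 -1.0 333.0 [[273.0, 112.0], [274.0, 206.0]]
1.16 5.5 335.6 [[286.0, 112.0], [285.0, 207.0]]
1.2 14.3 338.9 [[303.0, 112.0], [301.0, 209.0]]
```

View pics/w6.png

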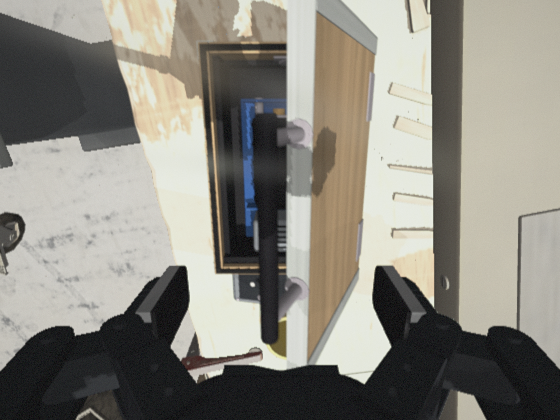

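>>> drive_tool(
  increments=[
    {"delta_pos": [0,-3,12],"turn": 0,"jaw": 1},
    {"delta_pos": [0,-3,12],"turn": 0,"jaw": 1},
    {"delta_pos": [0,0,12],"turn": 0,"jaw": 1},
    {"delta_pos": [0,0,13],"turn": 0,"jaw": 1},
    {"delta_pos": [0,0,0],"turn": 0,"jaw": 1},
    {"delta_pos": [0,0,0],"turn": 0,"jaw": 0.2},
    {"delta_pos": [0,0,0],"turn": 0,"jaw": -0.2},
    {"delta_pos": [0,0,0],"turn": 0,"jaw": -0.5},
  ],
  grip_force=30,
)

```text
time: 6.93
tool_pos: [0.5896, -0.208, 0.4933]
tcp_rot: [2.382, 2.046, 0.001]
wrist_force: [-0.7, -0.6, 0.0]
width: 0.605
grip_force: 0.0
```

>>> drive_tool(
  increments=[
    {"delta_pos": [0,0,0],"turn": 0,"jaw": -1},
    {"delta_pos": [0,0,0],"turn": 0,"jaw": -1},
    {"delta_pos": [0,0,0],"turn": 0,"jaw": -1},
    {"delta_pos": [0,0,0],"turn": 0,"jaw": -1},
    {"delta_pos": [0,0,0],"turn": 0,"jaw": -1},
    {"delta_pos": [0,0,0],"turn": 0,"jaw": -1},
  ],
)

```text
time: 7.43
tool_pos: [0.5896, -0.2082, 0.4928]
tcp_rot: [2.383, 2.046, 0.001]
wrist_force: [0.9, 0.9, 1.0]
width: 0.126
grip_force: 29.6
```

```bash
python3 - <<'E'
from h import *
s,M=st(); g=tocase(s['tool_pos'])*1e3-[0,0,155]; v=g-[92,0,117]; print(g.round(1),'R',np.hypot(v[0],v[2]),'ang',np.arctan2(v[2],-v[0])-.034)
E
```

```text
t 7.43 case mm [ -8.5   1.2 492.8] world [ 0.5896 -0.2082  0.4928] yang -0.152 tz [ 0.001 -0.    -1.   ] F [0.9 0.9 1. ] w 0.126 g 29.6 q [-0.38  0.13  1.6   0.    1.41 -0.23]
[ -8.5   1.2 337.8] R 242.5765890141291 ang 1.1094392136932818
```

```bash
python3 - <<'E'
import numpy as np
ph=np.linspace(1.132,.034,49); x=-236*np.cos(ph); z=236*np.sin(ph)
X=np.round(np.diff(np.round(x*2)/2),1); Z=np.round(np.diff(np.round(-z*2)/2),1)
for i in range(0,48,8): print([(a,b) for a,b in zip(X[i:i+8].tolist(),Z[i:i+8].tolist())])
E
```

```text
[(-4.5, 2.0), (-5.0, 2.5), (-4.5, 2.5), (-5.0, 3.0), (-4.5, 2.5), (-4.5, 3.0), (-4.5, 3.0), (-4.5, 3.0)]
[(-4.5, 3.5), (-4.0, 3.0), (-4.5, 3.5), (-4.0, 3.5), (-4.0, 3.5), (-4.0, 4.0), (-4.0, 3.5), (-3.5, 4.0)]
[(-4.0, 4.0), (-3.5, 4.0), (-3.5, 4.0), (-3.5, 4.0), (-3.0, 4.5), (-3.5, 4.0), (-3.0, 4.5), (-3.0, 4.5)]
[(-3.0, 4.5), (-3.0, 4.5), (-2.5, 5.0), (-2.5, 4.5), (-2.5, 5.0), (-2.5, 5.0), (-2.0, 4.5), (-2.5, 5.0)]
[(-2.0, 5.0), (-2.0, 5.0), (-1.5, 5.0), (-2.0, 5.5), (-1.5, 5.0), (-1.5, 5.0), (-1.0, 5.5), (-1.5, 5.0)]
[(-1.0, 5.5), (-1.0, 5.5), (-1.0, 5.0), (-0.5, 5.5), (-1.0, 5.5), (0.0, 5.0), (-0.5, 5.5), (-0.5, 5.5)]
```

>>> drive_tool(
  increments=[
    {"delta_pos": [0,-2,1],"turn": 0,"jaw": -1},
    {"delta_pos": [0,-2.5,1],"turn": 0,"jaw": -1},
    {"delta_pos": [0,-5,2.5],"turn": 0,"jaw": -1},
    {"delta_pos": [0,-4.5,2.5],"turn": 0,"jaw": -1},
    {"delta_pos": [0,-5,3],"turn": 0,"jaw": -1},
    {"delta_pos": [0,-4.5,2.5],"turn": 0,"jaw": -1},
    {"delta_pos": [0,-4.5,3],"turn": 0,"jaw": -1},
    {"delta_pos": [0,-9,6],"turn": 0,"jaw": -1},
  ],
)

```text
time: 8.1
tool_pos: [0.5527, -0.2026, 0.4707]
tcp_rot: [2.383, 2.046, 0.001]
wrist_force: [0.4, 0.1, 1.2]
width: 0.127
grip_force: 29.8
```

```bash
cat > a.py <<'E'
from h import *
s,M=st(); g=tocase(s['tool_pos'])*1e3; print('moved from start', (g-[-8.5,1.2,492.8]).round(1)); v=g-[0,0,161.5]-[92,0,117]; print('R',np.hypot(v[0],v[2]).round(1),'ang',(np.arctan2(v[2],-v[0])-.034).round(3))
E
python3 a.py
```

```text
t 8.1 case mm [-45.9   1.2 470.7] world [ 0.5527 -0.2026  0.4707] yang -0.152 tz [ 0.001 -0.    -1.   ] F [0.4 0.1 1.2] w 0.127 g 29.8 q [-0.39  0.07  1.71  0.    1.36 -0.24]
moved from start [-37.4  -0.  -22.1]
R 236.5 ang 0.915
```

>>> drive_tool(
  increments=[
    {"delta_pos": [0,-4.5,3.5],"turn": 0,"jaw": -1},
    {"delta_pos": [0,-4,3],"turn": 0,"jaw": -1},
    {"delta_pos": [0,-4.5,3.5],"turn": 0,"jaw": -1},
    {"delta_pos": [0,-4,3.5],"turn": 0,"jaw": -1},
    {"delta_pos": [0,-4,3.5],"turn": 0,"jaw": -1},
    {"delta_pos": [0,-4,4],"turn": 0,"jaw": -1},
    {"delta_pos": [0,-4,3.5],"turn": 0,"jaw": -1},
    {"delta_pos": [0,-3.5,4],"turn": 0,"jaw": -1},
  ],
)

```text
time: 8.77
tool_pos: [0.5204, -0.1976, 0.4418]
tcp_rot: [-2.384, -2.046, 0.0]
wrist_force: [-1.0, -0.8, 1.7]
width: 0.125
grip_force: 30.1
```

>>> drive_tool(
  increments=[
    {"delta_pos": [0,-4,4],"turn": 0,"jaw": -1},
    {"delta_pos": [0,-3.5,4],"turn": 0,"jaw": -1},
    {"delta_pos": [0,-3.5,4],"turn": 0,"jaw": -1},
    {"delta_pos": [0,-3.5,4],"turn": 0,"jaw": -1},
    {"delta_pos": [0,-3,4.5],"turn": 0,"jaw": -1},
    {"delta_pos": [0,-3.5,4],"turn": 0,"jaw": -1},
    {"delta_pos": [0,-3,4.5],"turn": 0,"jaw": -1},
    {"delta_pos": [0,-3,4.5],"turn": 0,"jaw": -1},
  ],
)

```text
time: 9.43
tool_pos: [0.4938, -0.1935, 0.4082]
tcp_rot: [2.384, 2.046, -0.0]
wrist_force: [-0.1, -1.4, -1.0]
width: 0.126
grip_force: 29.7
```

```bash
python3 a.py
```

```text
t 9.43 case mm [-105.5    1.1  408.2] world [ 0.4938 -0.1935  0.4082] yang -0.152 tz [-0. -0. -1.] F [-0.1 -1.4 -1. ] w 0.126 g 29.7 q [-0.42 -0.01  1.91 -0.    1.25 -0.27]
moved from start [-97.   -0.1 -84.6]
R 236.3 ang 0.547
```

>>> drive_tool(
  increments=[
    {"delta_pos": [0,-3,4.5],"turn": 0,"jaw": -1},
    {"delta_pos": [0,-3,4.5],"turn": 0,"jaw": -1},
    {"delta_pos": [0,-2.5,5],"turn": 0,"jaw": -1},
    {"delta_pos": [0,-2.5,4.5],"turn": 0,"jaw": -1},
    {"delta_pos": [0,-2.5,5],"turn": 0,"jaw": -1},
    {"delta_pos": [0,-2.5,5],"turn": 0,"jaw": -1},
    {"delta_pos": [0,-2,4.5],"turn": 0,"jaw": -1},
    {"delta_pos": [0,-2.5,5],"turn": 0,"jaw": -1},
  ],
)

```text
time: 10.1
tool_pos: [0.4737, -0.1904, 0.3702]
tcp_rot: [2.384, 2.046, 0.0]
wrist_force: [0.3, -1.0, -1.2]
width: 0.127
grip_force: 29.3
```

>>> drive_tool(
  increments=[
    {"delta_pos": [0,-2,5],"turn": 0,"jaw": -1},
    {"delta_pos": [0,-2,5],"turn": 0,"jaw": -1},
    {"delta_pos": [0,-1.5,5],"turn": 0,"jaw": -1},
    {"delta_pos": [0,-2,5],"turn": 0,"jaw": -1},
    {"delta_pos": [0,-1.5,5],"turn": 0,"jaw": -1},
    {"delta_pos": [0,-1.5,5],"turn": 0,"jaw": -1},
    {"delta_pos": [0,-1,5],"turn": 0,"jaw": -1},
    {"delta_pos": [0,-1.5,4],"turn": 0,"jaw": -1},
  ],
)

```text
time: 10.77
tool_pos: [0.4612, -0.1885, 0.3312]
tcp_rot: [2.383, 2.046, 0.001]
wrist_force: [3.7, -0.9, -2.5]
width: 0.127
grip_force: 29.2
```

```bash
python3 a.py
```

```text
t 10.77 case mm [-138.5    1.1  331.2] world [ 0.4612 -0.1885  0.3312] yang -0.152 tz [ 0.001 -0.    -1.   ] F [ 3.7 -0.9 -2.5] w 0.127 g 29.2 q [-0.44 -0.01  2.05  0.    1.1  -0.29]
moved from start [-1.300e+02 -1.000e-01 -1.616e+02]
R 236.4 ang 0.191
```

>>> drive_tool(
  increments=[
    {"delta_pos": [0,-1,5],"turn": 0,"jaw": -1},
    {"delta_pos": [0,-1,5],"turn": 0,"jaw": -1},
    {"delta_pos": [0,-0.5,5],"turn": 0,"jaw": -1},
    {"delta_pos": [0,-0.5,5],"turn": 0,"jaw": -1},
    {"delta_pos": [0,-0.5,5],"turn": 0,"jaw": -1},
    {"delta_pos": [0,0,4],"turn": 0,"jaw": -1},
    {"delta_pos": [0,0,4],"turn": 0,"jaw": -1},
    {"delta_pos": [0,0,3],"turn": 0,"jaw": -1},
  ],
)

```text
time: 11.43
tool_pos: [0.457, -0.1878, 0.2948]
tcp_rot: [-2.382, -2.045, 0.002]
wrist_force: [-1.7, -1.6, -0.9]
width: 0.123
grip_force: 29.3
```

>>> drive_tool(
  increments=[
    {"delta_pos": [0,0,1],"turn": 0,"jaw": -1},
    {"delta_pos": [0,0,1],"turn": 0,"jaw": -1},
    {"delta_pos": [0,0,1],"turn": 0,"jaw": -1},
    {"delta_pos": [0,0,1],"turn": 0,"jaw": -1},
    {"delta_pos": [0,0,0],"turn": 0,"jaw": -1},
  ],
)

```text
time: 11.85
tool_pos: [0.4568, -0.1878, 0.2911]
tcp_rot: [-2.382, -2.045, 0.002]
wrist_force: [-3.4, -2.2, -3.5]
width: 0.124
grip_force: 29.3
```

```bash
python3 a.py
```

```text
t 11.85 case mm [-142.9    1.1  291.1] world [ 0.4568 -0.1878  0.2911] yang -0.152 tz [-0.002  0.    -1.   ] F [-3.4 -2.2 -3.5] w 0.124 g 29.3 q [-0.44  0.02  2.1  -0.    1.02 -0.29]
moved from start [-1.344e+02 -1.000e-01 -2.017e+02]
R 235.2 ang 0.02
```

Not yet seated (no upward force); keep easing down.

>>> drive_tool(
  increments=[
    {"delta_pos": [0,0,1],"turn": 0,"jaw": -1},
    {"delta_pos": [0,0,1],"turn": 0,"jaw": -1},
    {"delta_pos": [0,0,1],"turn": 0,"jaw": -1},
    {"delta_pos": [0,0,1],"turn": 0,"jaw": -1},
    {"delta_pos": [0,0,0],"turn": 0,"jaw": -1},
  ],
)

```text
time: 12.27
tool_pos: [0.457, -0.1879, 0.2906]
tcp_rot: [-2.382, -2.045, 0.003]
wrist_force: [-13.4, 2.3, 19.0]
width: 0.116
grip_force: 31.6
```

>>> drive_tool(
  increments=[
    {"delta_pos": [0,0,1],"turn": 0,"jaw": -1},
    {"delta_pos": [0,0,1],"turn": 0,"jaw": -1},
    {"delta_pos": [0,0,0],"turn": 0,"jaw": -1},
  ],
)

```text
time: 12.52
tool_pos: [0.4571, -0.1879, 0.2905]
tcp_rot: [-2.382, -2.045, 0.003]
wrist_force: [-19.4, 3.0, 32.1]
width: 0.126
grip_force: 32.8
```

>>> drive_tool(
  increments=[
    {"delta_pos": [0,0,-2],"turn": 0,"jaw": -1},
    {"delta_pos": [0,0,-2],"turn": 0,"jaw": -1},
    {"delta_pos": [0,0,0],"turn": 0,"jaw": -0.5},
    {"delta_pos": [0,0,0],"turn": 0,"jaw": 0},
    {"delta_pos": [0,0,0],"turn": 0,"jaw": 0},
    {"delta_pos": [0,0,0],"turn": 0,"jaw": 0},
  ],
)

```text
time: 13.02
tool_pos: [0.458, -0.1879, 0.29]
tcp_rot: [2.383, 2.046, 0.002]
wrist_force: [0.4, -0.3, -0.1]
width: 0.497
grip_force: 0.0
```

```bash
python3 a.py
```

```text
t 13.02 case mm [-141.7    1.3  290. ] world [ 0.458  -0.1879  0.29  ] yang -0.152 tz [ 0.001  0.    -1.   ] F [ 0.4 -0.3 -0.1] w 0.497 g 0.0 q [-0.44  0.03  2.1   0.    1.02 -0.29]
moved from start [-1.332e+02  1.000e-01 -2.028e+02]
R 234.0 ang 0.015
```

>>> drive_tool(
  increments=[
    {"delta_pos": [0,0,-30],"turn": 0,"jaw": 0},
    {"delta_pos": [0,0,-40],"turn": 0,"jaw": 0},
    {"delta_pos": [0,0,-40],"turn": 0,"jaw": 0},
    {"delta_pos": [-37,20,-4],"turn": 0,"jaw": -1},
    {"delta_pos": [-37,20,-4],"turn": 0,"jaw": -1},
    {"delta_pos": [-37,20,-4],"turn": 0,"jaw": -1},
    {"delta_pos": [-37,20,-4],"turn": 0,"jaw": -1},
    {"delta_pos": [-34,20,-4],"turn": 0,"jaw": -1},
  ],
)

```text
time: 13.68
tool_pos: [0.5287, -0.3828, 0.4197]
tcp_rot: [2.383, 2.046, 0.001]
wrist_force: [0.7, -0.2, 0.1]
width: 0.001
grip_force: 0.0
```

>>> drive_tool(
  increments=[
    {"delta_pos": [0,0,0],"turn": 0,"jaw": -1},
    {"delta_pos": [0,0,0],"turn": 0,"jaw": -1},
    {"delta_pos": [0,0,0],"turn": 0,"jaw": -1},
  ],
)

```text
time: 13.93
tool_pos: [0.528, -0.3806, 0.4186]
tcp_rot: [-2.383, -2.045, -0.0]
wrist_force: [0.1, -0.3, 0.7]
width: -0.003
grip_force: 0.0
```

```bash
python3 -c "
from h import *
d=wrist('w7')
print(proj(d,world(CASE,np.array([[-62,-146,73],[-62,-216,73],[62,-146,99],[62,-216,99],[-90,-145,132]])/1e3)).round())
a=cv2.imread('pics/w7.png')
cv2.imwrite('pics/c7.png',cv2.resize(a[60:300,150:450],None,fx=2.5,fy=2.5,interpolation=3))"
```

```text
t 13.93 case mm [ -43.2 -178.5  418.6] world [ 0.528  -0.3806  0.4186] yang -0.152 tz [-0.001  0.002 -1.   ] F [ 0.1 -0.3  0.7] w -0.003 g 0.0 q [-0.66  0.21  1.64  0.    1.29 -0.51]
[[261. 155.]
 [262. 222.]
 [395. 160.]
 [387. 231.]
 [222. 164.]]
```

View pics/c7.png

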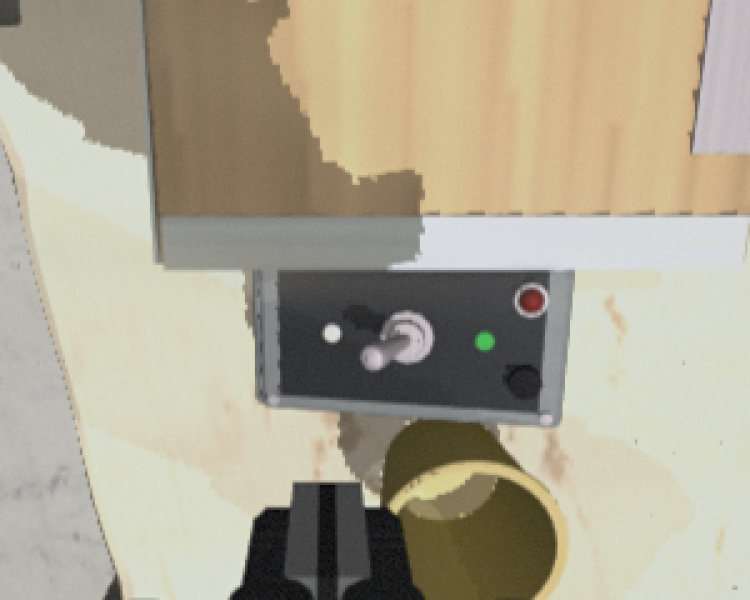

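```bash
python3 - <<'E'
from h import *
d=json.load(open('pics/w7.json'))
for n,u,v,z in(('tip',299.2,203.2,.118),('tip',299.2,203.2,.113),('pivot',313,195,.089),('FR',256,221,.073),('BR',373,230,.099),('lidFR',213,166,.133),('mugL',305,262,.088)):
    print(n,(tocase(ray(d,u,v,z))*1e3).round(1))
E
```

```text
tip [ -25.7 -182.2  118. ]
tip [ -25.4 -183.6  113. ]
pivot [ -10.6 -182.3   89. ]
FR [ -68.5 -215.3   73. ]
BR [  48.4 -215.    99. ]
lidFR [ -97.5 -146.3  133. ]
mugL [ -16.5 -255.6   88. ]
```

>>> drive_tool(
  increments=[
    {"delta_pos": [-3.5,-32,20],"turn": 0,"jaw": -1},
    {"delta_pos": [0,0,35],"turn": 0,"jaw": -1},
    {"delta_pos": [0,0,35],"turn": 0,"jaw": -1},
    {"delta_pos": [0,0,30],"turn": 0,"jaw": -1},
    {"delta_pos": [0,0,15],"turn": 0,"jaw": -1},
    {"delta_pos": [0,0,6],"turn": 0,"jaw": -1},
    {"delta_pos": [0,0,0],"turn": 0,"jaw": -1},
  ],
)

```text
time: 14.57
tool_pos: [0.4951, -0.3775, 0.2768]
tcp_rot: [-2.38, -2.045, 0.001]
wrist_force: [-0.7, 0.3, 0.6]
width: 0.003
grip_force: 0.0
```

>>> drive_tool(
  increments=[
    {"delta_pos": [0,8,0],"turn": 0,"jaw": -1},
    {"delta_pos": [0,8,0],"turn": 0,"jaw": -1},
    {"delta_pos": [0,6,0],"turn": 0,"jaw": -1},
    {"delta_pos": [0,3,0],"turn": 0,"jaw": -1},
    {"delta_pos": [0,3,0],"turn": 0,"jaw": -1},
    {"delta_pos": [0,3,0],"turn": 0,"jaw": -1},
    {"delta_pos": [0,3,0],"turn": 0,"jaw": -1},
  ],
)

```text
time: 15.15
tool_pos: [0.5288, -0.3846, 0.2791]
tcp_rot: [-2.381, -2.045, 0.004]
wrist_force: [-11.2, 2.9, 12.8]
width: -0.003
grip_force: 7.4
```

```bash
python3 a.py
```

```text
t 15.15 case mm [ -41.8 -182.4  279.1] world [ 0.5288 -0.3846  0.2791] yang -0.151 tz [-0.004  0.001 -1.   ] F [-11.2   2.9  12.8] w -0.003 g 7.4 q [-0.67  0.33  1.77 -0.    1.05 -0.51]
moved from start [ -33.3 -183.6 -213.7]
R 133.8 ang -0.029
```

>>> drive_tool(
  increments=[
    {"delta_pos": [0,-10,0],"turn": 0,"jaw": -1},
    {"delta_pos": [0,-6,0],"turn": 0,"jaw": -1},
    {"delta_pos": [0,0,6],"turn": 0,"jaw": -1},
    {"delta_pos": [0,0,4],"turn": 0,"jaw": -1},
    {"delta_pos": [0,0,0],"turn": 0,"jaw": -1},
  ],
)

```text
time: 15.57
tool_pos: [0.513, -0.3817, 0.2668]
tcp_rot: [-2.382, -2.044, 0.0]
wrist_force: [-0.5, 0.6, 0.3]
width: -0.004
grip_force: 0.0
```

```bash
python3 -c "
from h import *
d=wrist('w8')
P=np.array([[-26,-182,118],[-7,-182,118]])/1e3
print(proj(d,world(CASE,P)))"
```

```text
t 15.57 case mm [ -57.8 -181.9  266.8] world [ 0.513  -0.3817  0.2668] yang -0.152 tz [-0.002  0.002 -1.   ] F [-0.5  0.6  0.3] w -0.004 g 0.0 q [-0.68  0.31  1.81  0.    1.02 -0.53]
[[351.76158952 294.78633977]
 [395.61600052 294.94382814]]
```

>>> drive_tool(
  increments=[
    {"delta_pos": [0,4,0],"turn": 0,"jaw": -1},
    {"delta_pos": [0,4,0],"turn": 0,"jaw": -1},
    {"delta_pos": [0,3,0],"turn": 0,"jaw": -1},
    {"delta_pos": [0,3,0],"turn": 0,"jaw": -1},
    {"delta_pos": [0,2,0],"turn": 0,"jaw": -1},
  ],
)

```text
time: 16.03
tool_pos: [0.5297, -0.3846, 0.2687]
tcp_rot: [-2.383, -2.046, 0.001]
wrist_force: [-3.3, 0.4, 2.4]
width: -0.0
grip_force: 1.1
```

>>> drive_tool(
  increments=[
    {"delta_pos": [0,2,0],"turn": 0,"jaw": -1},
    {"delta_pos": [0,2,0],"turn": 0,"jaw": -1},
    {"delta_pos": [0,0,0],"turn": 0,"jaw": -1},
  ],
)

```text
time: 16.28
tool_pos: [0.5341, -0.3852, 0.2686]
tcp_rot: [2.383, 2.046, 0.001]
wrist_force: [0.6, -0.2, 0.3]
width: -0.0
grip_force: 0.0
```

>>> drive_tool(
  increments=[
    {"delta_pos": [0,-10,0],"turn": 0,"jaw": -1},
    {"delta_pos": [0,-15,0],"turn": 0,"jaw": -1},
    {"delta_pos": [0,0,-35],"turn": 0,"jaw": -1},
    {"delta_pos": [0,0,-40],"turn": 0,"jaw": -1},
    {"delta_pos": [0,0,-40],"turn": 0,"jaw": -1},
    {"delta_pos": [4,18,-35],"turn": 0,"jaw": -1},
    {"delta_pos": [0,0,0],"turn": 0,"jaw": -1},
    {"delta_pos": [0,0,0],"turn": 0,"jaw": -1},
  ],
)

```text
time: 16.95
tool_pos: [0.5278, -0.3805, 0.4227]
tcp_rot: [2.377, 2.042, 0.003]
wrist_force: [-0.0, 0.8, -0.5]
width: 0.003
grip_force: 0.0
```

```bash
python3 - <<'E'
from h import *
d=wrist('w9'); d7=json.load(open('pics/w7.json'))
P=np.array([[-26,-182,118],[-7,-182,118],[-10.6,-182,89]])/1e3
print(proj(d7,world(CASE,P)).round(1).tolist(),proj(d,world(CASE,P)).round(1).tolist())
for f in('w7','w9'):
    g=cv2.cvtColor(cv2.imread(f'pics/{f}.png'),cv2.COLOR_BGR2GRAY)[184:214,276:350:2]
    print(f); print('\n'.join(''.join(' .:-=+*#%@'[min(9,p*10//256)] for p in r) for r in g[::1]))
E
```

```text
t 16.95 case mm [ -43.4 -178.5  422.7] world [ 0.5278 -0.3805  0.4227] yang -0.151 tz [ 0.006 -0.005 -1.   ] F [-0.   0.8 -0.5] w 0.003 g 0.0 q [-0.66  0.21  1.64  0.    1.29 -0.51]
[[298.9, 203.0], [320.2, 203.1], [313.0, 194.7]] [[296.2, 200.1], [317.2, 200.2], [310.2, 192.0]]
w7<stdin>:7: RuntimeWarning: overflow encountered in scalar multiply
Traceback (most recent call last):
OverflowError: Python integer 256 out of bounds for uint8
```

```bash
python3 - <<'E'
from h import *
for f in('w7','w9'):
    g=cv2.cvtColor(cv2.imread(f'pics/{f}.png'),cv2.COLOR_BGR2GRAY)[180:214,276:346].astype(int)
    print(f); print('\n'.join(''.join(' .:-=+*#%@'[p*10//256] for p in r) for r in g[::2]))
E
```

```text
w7
::::::::::::::::::::::::::::::::::::::::::::::::::::::::::::::::::::::
::::::::::::::.......:::::::::::::::::::::::::::::::::::::::::::::::::
:::::::::::............:::::::::::-===--::::::::::::::::::::::::::::::
:::::::::::.................::-+#########*+-::::::::::::::::::::::::::
::::::::::::::..............-==========**###+-::::::::::::::::::::::::
::::=*##*=::::::...........-====+*#####*+=*###=:::::::::::::::::::::::
:.:+%%%%%%=::::::::::::...:=====++########++##*-::::::::::::::::::---:
..:+%%%%%%-:::::::::::::::++=-=------+#####+###=::::::::::::::::-=++++
:..:-+##+-::::::::::::::::--------===+*##*#*###=::::::::::::::::=+++++
.:..:::..::.:::.::::--==-----=======+*#####*##+:::::::::::::::::-+++++
:.:.:.:::::::.:::::=+***#*+======+**#########*-:::::::::::::::::::---:
::::.:.:..:.:....:=++**##%#+++=+*#######*##*=:::::::::::::::::::::::::
::::::.:::......::-++*###%#++=-:-+******+=-:::::::::::::::::::::::::::
:.:.:.::.:.:.:..:.:-=+**##*=-:.:::::::::::::::::::::::::::::::::::::::
:...:::.:....:.:::.:::---::..:::.:::::::::::::::::::::::::::::::::::::
..::.:::::.:::::.:::::::...:::.:
[... 619 characters left out ...]
::..::::::::::=##*###*-:::::::=***+::::::::::::::::-++++++=::
::::.:..::..:.::::.::::-+##*###*-:::--=====-:::::::::::::::::-=+==--::
.....::.....:...::.::::::=*#####+:-=+*####*=::::::::::::::::::::::::::
:.::.::......:::::.:..:::::=**##*==*#######*-:::::::::::::::::::::::::
::.:::.:::..:::::::.:::::::::::---=*###%%##*=:::::::::::::::::::::::::
..:...:.::..:..:::::.::::.::.::::::=*####*+=::::::::::::::::::::::::::
:.:::..:.:..:.::::.:::.:::::..::::::::-=-:::::::::::::::::::::::::::::
.:......::..::.:..:......:.::.::::::::::::::::::::::::::::::::::::::::
...:.:..::.::.::.::...:::.:.::::::::..::::::::::::::::::::::::::::::::
:...::.::.:.::.:::..:...:::..:::::.:::::::.:::.:::::::::::::::::::::::
```

```bash
python3 -c "
from h import *
st(); print(bot.finish_job())"
```

```text
t 17.0 case mm [ -44.3 -178.2  419.7] world [ 0.5269 -0.3801  0.4197] yang -0.152 tz [ 0.002 -0.001 -1.   ] F [-0.7 -1.1 -0.5] w -0.001 g 0.0 q [-0.66  0.21  1.65 -0.    1.29 -0.51]
the job is handed in; nothing more can be done
None
```

I broke the stay, lowered the lid by its handle until it seated shut, then flipped the switch to on (tip seen leaning back in the wrist camera), and handed the job in at 17 s; the bystanders were not touched by any planned move, though I did not re-check them, and wrist-force readings peaked at about 38 N.

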